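# Tip two parts crates to find the stamped one and push it to the dispatch line

## Robot

A 6-joint arm with a two-finger parallel gripper is mounted at the origin on the work surface; the furniture and walls round the work are solid. World frame = base frame: x ahead of the robot, y to its left, z up, the work surface at z = 0. Lengths are in mm, angles in rad, forces in N, time in s.
With the tool pointing down it reaches from about 350 to 975 mm from the base axis. Payload 7.1 kg.
Tool frame: the origin (TCP) lies at the very end of the fingers, on their centre line; the grasp point (between the pads) lies 19 mm behind it; z points along the fingers, y is the line along which they close (so a half turn about z gives the same grasp; the last joint's range is limited). The gripper opens to 88 mm and grips with 3 to 60 N. Pads are 20 mm wide; open, the fingers measure 115 mm over their backs; the gripper's body (75 mm by 178 mm) begins 61 mm behind the grasp point.
Start: joints at [1.308, 0.423, 1.63, -0, 1.089, -0.019], TCP at [150.839, 606.508, 222.675] pointing down, gripper open.
Joint ranges: [-3, 3], [-0.9, 2.11], [0.09, 2.58], [-1.31, 4.45], [0.11, 2.69], [-2.54, 2.54]. Speed limits (rad/s): [2.39, 2.39, 3.01, 3.14, 3.14, 3.14].

## Interface

Orientations are given as a rotation vector (axis times angle).
In Python, from workcell import * gives the robot as it stands.
- The arm moves only by the tool step_arm, never from a script. Its argument "deltas" is a list of rows, each a list of 3 entries, a list of its own where there are three numbers: the shift along the tool's x, y, z in units of 300 mm (1.0 is 300 mm), then the turn, a rotation vector about the tool's x, y, z in units of 1.5 rad (1.0 is 1.5 rad), then the gripper command: -1 is shut, 1 is fully open, values between are in proportion. In form: [[[dx, dy, dz], [rx, ry, rz], gripper], ...]. A call has 1 to 20 rows; each row is the pose to reach, as a shift and turn from the pose commanded when the call began, along the tool's axes at that moment; what a row does not reach only later rows make up. A row lasts 1/12 s, in which the tool goes at most 41.7 mm and 7.16 degrees, less where a joint would pass 70% of its speed; a pose out of reach is approached as far as the arm can. A call with a number of a shift or a turn outside -1 to 1 is refused whole. A call with a gripper value outside its range is refused whole. The fingers move at their own pace and stop on an object; the grip force is fixed at half the most. Time passes only in rows, so rows that repeat a pose let the fingers close. It gives the time, the measured TCP pose, the force, the opening and the grip force at its end, in the units of the state.
- get_obs(): the state, without advancing time (a new reading comes with each control period).
- get_image(name): name is "scene" or "top" or "wrist"; returns a dict with "pixels" (400x640x3 uint8, red, green, blue), "fx", "fy", "cx", "cy" (pixels), "T" (4x4, takes a point from camera to world coordinates). Camera axes: x right, y down, z forward; pixel columns grow to the right and rows downward; lengths in mm; the calibration is good to about 2 mm. A picture is of the moment at which its call begins. There is no depth.
- close_job(): hands the job in; it is judged then, once.
The state is a dict: "t": time; "qpos": joint angles; "qvel": joint speeds; "joint_torque": joint torques, N m; "ee_pos": TCP position; "orientation": TCP orientation; "ft_force": force on the tool from outside, world axes, zero at the start; "moment": the same for the moment, N m; "width": finger opening in mm; "grasp_force": force on a finger pad.
Only numpy, scipy, OpenCV 4.12 (cv2) and the standard library are available. Lean on these libraries where they do the work, as an engineer would, in place of code of your own. Each camera call takes 0.05 s, during which the arm holds its last target. There are 200 camera calls.

## Task

One of the two small blue crates has a white stamp with a red tick underneath: with the fingertips, first tip both crates over, away from you, onto their far sides, so that you see their undersides. Then push the stamped crate, lying as it is, sideways until the yellow dispatch line on the table runs under its middle, and leave the other one lying clear of the line. Do not lift or carry the crates, and leave the paint pots and the cork sanding block alone.

Things in the scene. Friction and masses are not known exactly. Their poses are not given: they have to be found in the camera images.
- crate_a: open empty blue plastic crate, 64 (own x) x 84 (own y) x 100 mm (own z, height), about 0.25 kg, upright at the start. Origin: centre of its underside; z to the open top; +x is the broad side turned away from the robot, yaw -0.1 to 0.45 rad. Tipped over its far (+x) side it lies 64 mm high, own x pointing straight down, underside facing the robot. Looks like crate_b from above; either may stand left or right of the line.
- crate_b: The other crate, like crate_a in all but the stamp: same size, origin, axes. Both tip over the foot of the far side when pushed away near the top of the near broad side, and fall by themselves past about 0.65 rad; the near rim, 100 mm high, rises to 119 mm on the way, so let the fingertip rise with it.
- crate_a_mid (a point): point in the middle of crate_a, on its axis 50 mm above its underside (height 50 mm upright, 32 mm lying on its broad side)
- crate_b_mid (a point): point in the middle of crate_b, on its axis 50 mm above its underside (height 50 mm upright, 32 mm lying on its broad side)
- stamp (a point): centre of the stamp, a white disc 44 mm across with a red tick, at the middle of the underside of the stamped crate, recessed 4 mm; hidden until that crate is tipped. The crate whose underside this point lies on is the stamped one.
- dispatch_line: a flat yellow line on the table, 20 mm wide and 260 mm long, running straight away from the robot (along x) between the two crates; no height to catch on. Origin at its middle; own y is across it.
- red_paint_pot: bystander: small loose pot, red with a white cap, 35 mm across, 38 mm high; origin at the centre of its underside
- cork_block: bystander: loose brown sanding block 36 x 66 x 23 mm; origin at the centre of its underside
- green_paint_pot: bystander: small loose pot, dull green with a white cap, 35 mm across, 38 mm high; origin at the centre of its underside

How it is judged (in metres and radians):
On the way, in this order (a step that is already met when the one before it is completed fails the run):
1. one crate lies tipped over onto its far side, the stamped crate still off the line (angle between any of crate_a, crate_b's own x axis and vertical above 2.85 rad and (y of crate_a_mid in the frame of dispatch_line above 0.06 m or y of crate_a_mid in the frame of dispatch_line below -0.06 m)), for 0.2 s.
2. both crates lie tipped over onto their far sides, the stamped crate still off the line (angle between each of crate_a, crate_b's own x axis and vertical above 2.85 rad and (y of crate_a_mid in the frame of dispatch_line above 0.06 m or y of crate_a_mid in the frame of dispatch_line below -0.06 m)), for 0.2 s.
At the end, for the whole second after the job is handed in: both crates lie at rest on the sides that were turned away from the robot; the middle of the stamped crate is within 25 mm of the yellow line's centre line, within its length; the middle of the other is at least 70 mm from it (angle between each of crate_a, crate_b's own x axis and vertical above 2.85 rad and not (y of crate_a_mid in the frame of dispatch_line above 0.025 m or y of crate_a_mid in the frame of dispatch_line below -0.025 m) and (y of crate_b_mid in the frame of dispatch_line above 0.07 m or y of crate_b_mid in the frame of dispatch_line below -0.07 m) and x of crate_a_mid in the frame of dispatch_line between -0.13 and 0.13 m and linear speed of each of crate_a, crate_b below 0.02 m/s); the robot touches nothing.
It fails at once if a crate is lifted (its middle over 85 mm above the table; tipping takes it to about 60 mm) or falls off the table (height (world z) of any of crate_a_mid, crate_b_mid above 0.085 m or height (world z) of any of crate_a_mid, crate_b_mid below 0 m).
It fails at once if a paint pot or the sanding block is moved by more than 20 mm or knocked over (distance of any of red_paint_pot, cork_block, green_paint_pot from where it was at the start of the episode above 0.02 m or angle between any of red_paint_pot, cork_block, green_paint_pot's own z axis and vertical above 0.5 rad).
It also fails if it takes over 69 s, if anything falls off the work surface, if the arm or the gripper's body presses on something with over 40 N, if the wrist force passes 120 N, or if a joint passes its speed limit or range.

## Working session

There is one attempt and no reset: what is moved stays moved. The work goes in short steps, Python scripts to look and compute and a tool call to move; the robot and the scene stay as the last step left them, time stands still between calls to the robot, and variables do not carry over. Pictures are saved under pics/ and viewed, at most 10 in all, crops included, and the job is handed in when it is done.

Besides the shell and the picture viewer there is one more tool, called after "Request:" as a command line: name --argument value ..., lists and objects as JSON in quotes. step_arm: Moves the arm, as the interface text tells. Its arguments: {"type":"object","properties":{"deltas":{"type":"array","items":{"type":"array"}}},"required":["deltas"]}

```bash
mkdir -p pics; ls
python3 - <<'E'
from workcell import *
import cv2,numpy as np
o=get_obs();print({k:np.round(v,3) for k,v in o.items()})
for n in("top","scene"):
    im=get_image(n);cv2.imwrite(f"pics/{n}0.png",im["pixels"][:,:,::-1]);print(n,im["fx"],im["fy"],im["cx"],im["cy"],np.round(im["T"],3).tolist())
E
```

```text
pics
{'t': np.float64(0.0), 'qpos': array([ 1.308,  0.424,  1.631, -0.   ,  1.089, -0.019]), 'qvel': array([-0.001, -0.   ,  0.   , -0.001, -0.001,  0.001]), 'joint_torque': array([ 2.0000e-03, -5.4463e+01, -2.7366e+01,  6.4000e-02,  2.3000e-02,
       -0.0000e+00]), 'ee_pos': array([150.711, 605.977, 221.909]), 'orientation': array([-3.820e-01, -3.118e+00,  2.000e-03]), 'ft_force': array([ 0.2  , -0.129,  0.232]), 'moment': array([ 0.022,  0.039, -0.015]), 'grasp_force': np.float64(0.0), 'width': np.float64(87.927)}
top 375.48015183748754 375.48015183748754 320.64222427361904 203.59296375256383 [[0.019, -0.995, 0.096, 328.779], [-1.0, -0.021, -0.018, 65.859], [0.02, -0.096, -0.995, 923.91], [0.0, 0.0, 0.0, 1.0]]
scene 460.97741073711387 460.97741073711387 314.04970306886565 199.18259649950716 [[0.794, -0.348, 0.498, -24.905], [-0.607, -0.448, 0.656, -535.464], [-0.005, -0.823, -0.568, 602.69], [0.0, 0.0, 0.0, 1.0]]
```

View pics/top0.png

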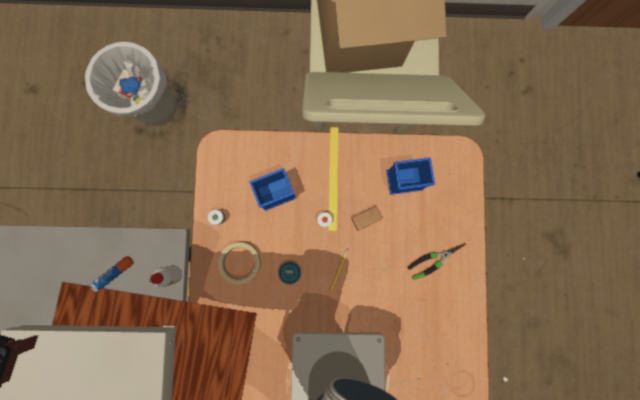

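View pics/scene0.png

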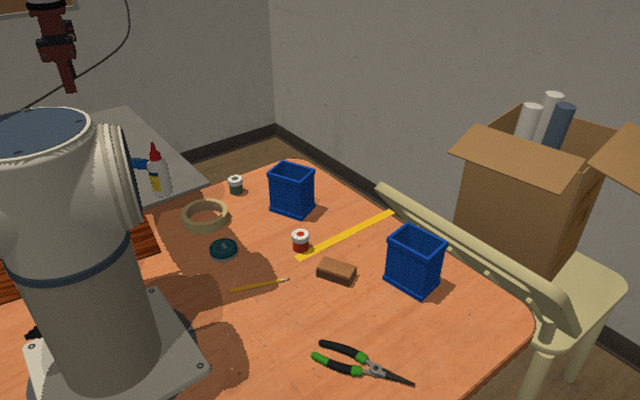

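Top view: crates at about (272,188) and (411,176), the line in column 334 over rows 128–230, red pot (325,219), cork (367,217) and green pot (215,217). The scene view agrees. Next I'll measure them.

```bash
cat > h.py <<'E'
from workcell import *
import cv2,numpy as np
from scipy.optimize import least_squares
def w(im,u,v,z):
    T=np.array(im["T"]);d=T[:3,:3]@[(u-im["cx"])/im["fx"],(v-im["cy"])/im["fy"],1]
    return T[:3,3]+d*(z-T[2,3])/d[2]
def proj(im,P):
    T=np.array(im["T"]);c=(np.asarray(P)-T[:3,3])@T[:3,:3]
    return np.c_[im["fx"]*c[:,0]/c[:,2]+im["cx"],im["fy"]*c[:,1]/c[:,2]+im["cy"]]
def blue(im):
    h=cv2.cvtColor(im["pixels"],cv2.COLOR_RGB2HSV)
    return cv2.inRange(h,(105,150,40),(128,255,255))
def comps(m,amin=150):
    n,l,s,c=cv2.connectedComponentsWithStats(m)
    return [(l==i).astype(np.uint8) for i in range(1,n) if s[i,4]>amin]
def shape(m): # filled hull
    h=cv2.convexHull(cv2.findNonZero(m));return h
def fit(ims,masks,lying=False,x0=None):
    # fit x,y,yaw of box silhouette hulls; box ref: crate mid
    d=np.array([50,42,32]) if lying else np.array([32,42,50])
    B=np.array([[i,j,k] for i in(-1,1) for j in(-1,1) for k in(-1,1)])*d
    def cost(p):
        c,s=np.cos(p[2]),np.sin(p[2]);R=np.array([[c,-s,0],[s,c,0],[0,0,1]])
        P=B@R.T+[p[0],p[1],d[2]];r=[]
        for im,m in zip(ims,masks):
            a=cv2.convexHull(proj(im,P).astype(np.float32));b=shape(m).astype(np.float32)
            r+=[cv2.pointPolygonTest(a,tuple(map(float,q[0])),True) for q in b]
            r+=[cv2.pointPolygonTest(b,tuple(map(float,q[0])),True) for q in a]
        return r
    best=min((least_squares(cost,[x0[0],x0[1],y],loss="soft_l1") for y in(0,.3)),key=lambda s:s.cost)
    return best.x,best.cost
E
python3 - <<'E'
from h import *
t=get_image("top");s=get_image("scene")
f=lambda im:[m for m in comps(blue(im)) if 0<1]
for n,im in(("t",t),("s",s)):
    for m in f(im): print(n,cv2.boundingRect(m),m.sum())
def pick(im,u,v):
    return min(f(im),key=lambda m:np.hypot(*(np.mean(cv2.findNonZero(m)[:,0],0)-[u,v])))
for (a,b) in(((272,188),(292,190)),((411,176),(415,262))):
    print(fit([t,s],[pick(t,*a),pick(s,*b)],False,w(t,*a,80)[:2]))
for n,u,v,z in(("line far",334,128,0),("line near",333,230,0),("red",325,219,38),("cork",367,217,23),("green",215,217,38),("edge",330,131,0),("edgeR",484,200,0),("edgeL",197,170,0)):print(n,w(t,u,v,z).round())
for n,u,v,z in(("red",300,235,38),("green",235,179,38),("cork",336,268,23)):print(n,w(s,u,v,z).round())
h=cv2.cvtColor(t["pixels"],cv2.COLOR_RGB2HSV);m=cv2.inRange(h,(24,170,150),(34,255,255));m[:, :320]=0;m[:,350:]=0;m[:125]=0;m[240:]=0
q=cv2.findNonZero(m)[:,0];P=np.array([w(t,*p,0) for p in q]);print(P.min(0),P.max(0),P.mean(0),np.polyfit(P[:,0],P[:,1],1))
E
```

```text
t (388, 159, 46, 34) 1210
t (251, 170, 44, 39) 1074
s (267, 160, 48, 61) 2232
s (383, 222, 65, 80) 3444
(array([4.43662443e+02, 1.61062790e+02, 3.00000000e-01]), np.float64(42.43167528211207))
(array([ 4.86143843e+02, -1.54946538e+02,  3.00000000e-01]), np.float64(61.90032223771586))
line far [611.  19.   0.]
line near [354.  17.   0.]
red [378.  39.  38.]
cork [386. -63.  23.]
green [378. 297.  38.]
edge [603.  29.   0.]
edgeR [ 436. -359.    0.]
edgeL [495. 357.   0.]
red [374.  36.  38.]
green [376. 294.  38.]
cork [381. -66.  23.]Traceback (most recent call last):
  File "<stdin>", line 13, in <module>
TypeError: 'NoneType' object is not subscriptable
```

```bash
sed -i 's/^    best=min.*/    from scipy.optimize import minimize\n    C=lambda p:float(np.sum(np.abs(cost([p[0],p[1],p[2]\/100]))))\n    best=min((minimize(C,[x0[0],x0[1],y],method="Nelder-Mead",options=dict(initial_simplex=[[x0[0],x0[1],y],[x0[0]+15,x0[1],y],[x0[0],x0[1]+15,y],[x0[0],x0[1],y+15]])) for y in(-10,10,30)),key=lambda s:s.fun)/; s/return best.x,best.cost/return best.x.round(1),round(best.fun,1)/' h.py
python3 - <<'E'
from h import *
t=get_image("top");s=get_image("scene")
f=lambda im:comps(blue(im))
def pick(im,u,v):
    return min(f(im),key=lambda m:np.hypot(*(np.mean(cv2.findNonZero(m)[:,0],0)-[u,v])))
for (a,b) in(((272,188),(292,190)),((411,176),(415,262))):
    x=w(t,*a,80)[:2];A,B=pick(t,*a),pick(s,*b)
    print(fit([t,s],[A,B],False,x),fit([t],[A],False,x),fit([s],[B],False,x))
o=get_obs();from scipy.spatial.transform import Rotation as R
print(R.from_rotvec(o["orientation"]).as_matrix().round(3),o["ee_pos"])
E
```

```text
(array([442.8, 161.4,  54. ]), np.float64(61.9)) (array([447.8, 159.3,  38.4]), np.float64(38.5)) (array([442.9, 160.8,  53.3]), np.float64(17.9))
(array([ 483. , -157.7,   24.3]), np.float64(69.1)) (array([ 484.1, -160.8,   29.2]), np.float64(37.2)) (array([ 482.9, -157.6,   23.9]), np.float64(28.0))
[[-0.97   0.241 -0.   ]
 [ 0.241  0.97  -0.001]
 [-0.    -0.001 -1.   ]] [150.7874875  606.32538379 222.41016664]
```

Request:
step_arm --deltas '[[[-0.557, -0.67, 0.0], [0, 0, -0.41], -1], [[-0.557, -0.67, 0.0], [0, 0, -0.41], -1], [[-0.557, -0.67, 0.0], [0, 0, -0.41], -1], [[-0.557, -0.67, 0.0], [0, 0, -0.41], -1], [[-0.557, -0.67, 0.0], [0, 0, -0.41], -1], [[-0.557, -0.67, 0.0], [0, 0, -0.41], -1], [[-0.557, -0.67, 0.0], [0, 0, -0.41], -1], [[-0.557, -0.67, 0.0], [0, 0, -0.41], -1], [[-0.557, -0.67, 0.0], [0, 0, -0.41], -1], [[-0.557, -0.67, 0.0], [0, 0, -0.41], -1]]'

```text
t: 1.13
ee_pos: [264.6, 372.2, 223.0]
orientation: [-0.58, 3.087, 0.002]
ft_force: [0.2, 0.1, 0.1]
width: 24.6
grasp_force: 0.0
```

```bash
cat >> h.py <<'E'
from scipy.spatial.transform import Rotation as R
def go(target,yaw=None):
    o=get_obs();M=R.from_rotvec(o["orientation"]).as_matrix()
    psi=np.arctan2(-M[0,1],M[1,1])
    d=M.T@(np.array(target)-o["ee_pos"])
    print("pos",o["ee_pos"].round(1),"psi",psi.round(3),"shift",(d/300).round(3),"rz",None if yaw is None else round(-(yaw-psi)/1.5,3),"rows",np.linalg.norm(d)/41.7,"t",o["t"],"F",o["ft_force"].round(1))
E
python3 - <<'E'
from h import *
go((378,134,160),.37)
t=get_image("top");s=get_image("scene")
# triangulate chair back left-top corner
def tri(a,b):
    A=[];bb=[]
    for im,(u,v) in((t,a),(s,b)):
        T=np.array(im["T"]);d=T[:3,:3]@[(u-im["cx"])/im["fx"],(v-im["cy"])/im["fy"],1];d/=np.linalg.norm(d)
        P=np.eye(3)-np.outer(d,d);A.append(P);bb.append(P@T[:3,3])
    return np.linalg.lstsq(np.vstack(A),np.hstack(bb),rcond=None)[0].round()
print(tri((305,100),(379,187)),tri((481,118),(575,345)),"line far",tri((334,128),(393,212)))
for u,v in((380,190),(393,212),(450,245),(533,310)):print(w(s,u,v,0).round())
for u,v in((310,130),(400,132),(440,137),(465,140)):print(w(t,u,v,0).round())
c=s["pixels"][150:330,340:600];cv2.imwrite("pics/c1.png",cv2.resize(c,None,fx=3,fy=3,interpolation=cv2.INTER_CUBIC)[:,:,::-1])
E
```

```text
pos [264.6 372.2 223. ] psi 0.371 shift [-0.064 -0.877  0.209] rz 0.001 rows 6.5039189862130575 t 1.1333 F [0.2 0.1 0.1]
[670. 101.   2.] [ 675. -395.  -90.] line far [613.  18.  -4.]
[650.  95.   0.]
[611.  14.   0.]
[ 620. -136.    0.]
[ 596. -332.    0.]
[604.  79.   0.]
[ 605. -148.    0.]
[ 594. -250.    0.]
[ 588. -314.    0.]
```

View pics/c1.png

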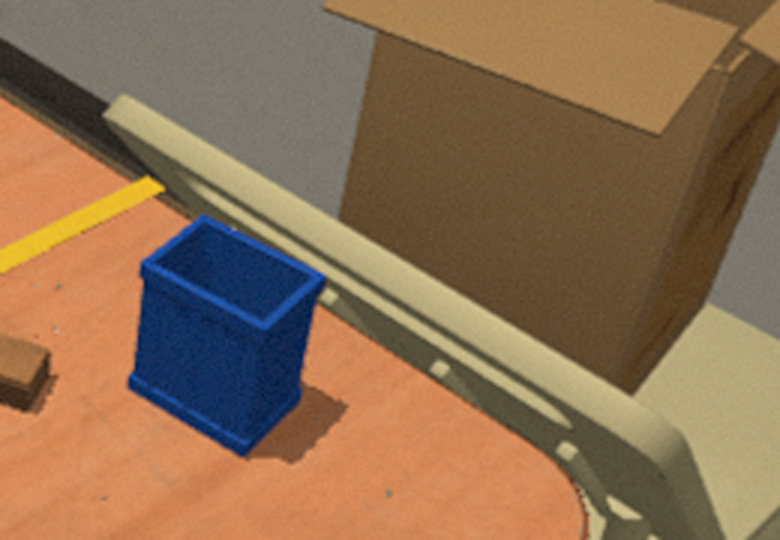

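The crop shows the chair back beyond the table edge at about table height, roughly 60 mm past it, so it is no obstacle. The right crate's rim will just reach the edge when it is tipped. I'll start with the left crate.

Request:
step_arm --deltas '[[[-0.064, -0.877, 0.0], [0, 0, 0], -1], [[-0.064, -0.877, 0.0], [0, 0, 0], -1], [[-0.064, -0.877, 0.0], [0, 0, 0], -1], [[-0.064, -0.877, 0.0], [0, 0, 0], -1], [[-0.064, -0.877, 0.0], [0, 0, 0], -1], [[-0.064, -0.877, 0.0], [0, 0, 0], -1], [[-0.064, -0.877, 0.0], [0, 0, 0], -1], [[-0.064, -0.877, 0.44], [0, 0, 0], -1], [[-0.064, -0.877, 0.44], [0, 0, 0], -1], [[-0.064, -0.877, 0.44], [0, 0, 0], -1], [[-0.064, -0.877, 0.44], [0, 0, 0], -1], [[-0.064, -0.877, 0.44], [0, 0, 0], -1], [[-0.064, -0.877, 0.44], [0, 0, 0], -1]]'

```text
t: 2.32
ee_pos: [378.3, 133.6, 91.3]
orientation: [0.582, -3.087, 0.0]
ft_force: [0.1, 0.5, 0.0]
width: 0.3
grasp_force: 0.0
```

Run:
```python
from h import *
go((408,145.8,92),.37)
s=get_image("wrist");print(np.round(s["T"],2).tolist())
t=get_image("scene")["pixels"][110:310,200:480]
cv2.imwrite("pics/w2.png",np.hstack([s["pixels"],cv2.resize(t,(560,400))])[:, :, ::-1][:, :, :] if 0 else cv2.resize(t,None,fx=2.5,fy=2.5)[:,:,::-1])
```

```text
pos [378.3 133.6  91.3] psi 0.372 shift [-0.107  0.002 -0.002] rz 0.002 rows 0.7697784896340912 t 2.3167 F [0.1 0.5 0. ]
[[-0.36, 0.9, 0.24, 312.26], [0.93, 0.35, 0.09, 108.56], [-0.0, 0.26, -0.97, 252.51], [0.0, 0.0, 0.0, 1.0]]
```

View pics/w2.png

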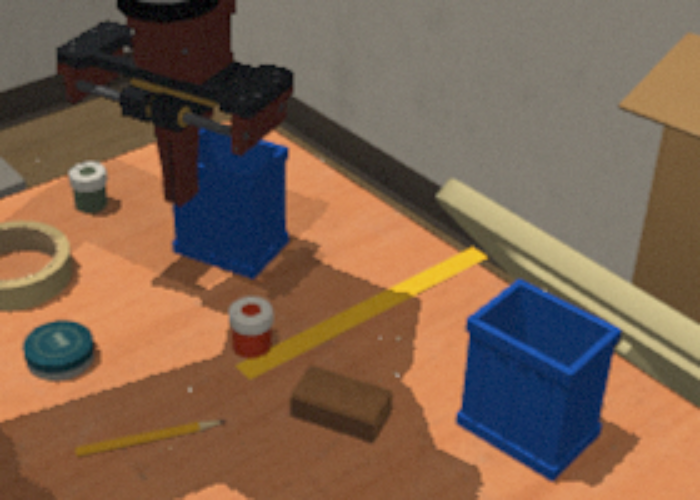

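Request:
step_arm --deltas '[[[-0.04, 0, 0], [0, 0, 0], -1], [[-0.067, 0, 0], [0, 0, 0], -1], [[-0.083, 0, 0], [0, 0, 0], -1], [[-0.1, 0, 0], [0, 0, 0], -1], [[-0.117, 0, -0.01], [0, 0, 0], -1], [[-0.13, 0, -0.019], [0, 0, 0], -1], [[-0.147, 0, -0.027], [0, 0, 0], -1], [[-0.165, 0, -0.035], [0, 0, 0], -1], [[-0.182, 0, -0.042], [0, 0, 0], -1], [[-0.2, 0, -0.049], [0, 0, 0], -1]]'

```text
t: 3.25
ee_pos: [434.3, 154.9, 105.6]
orientation: [-0.58, 3.087, 0.0]
ft_force: [-0.3, 0.2, -0.4]
width: 0.3
grasp_force: 0.2
```

Run:
```python
from h import *
go((408,145.8,92),.37)
t=get_image("scene")["pixels"][110:310,200:480]
cv2.imwrite("pics/s3.png",cv2.resize(t,None,fx=2.5,fy=2.5)[:,:,::-1])
```

```text
pos [434.3 154.9 105.6] psi 0.371 shift [0.093 0.004 0.045] rz 0.001 rows 0.7438156374091365 t 3.25 F [-0.3  0.2 -0.4]
```

View pics/s3.png

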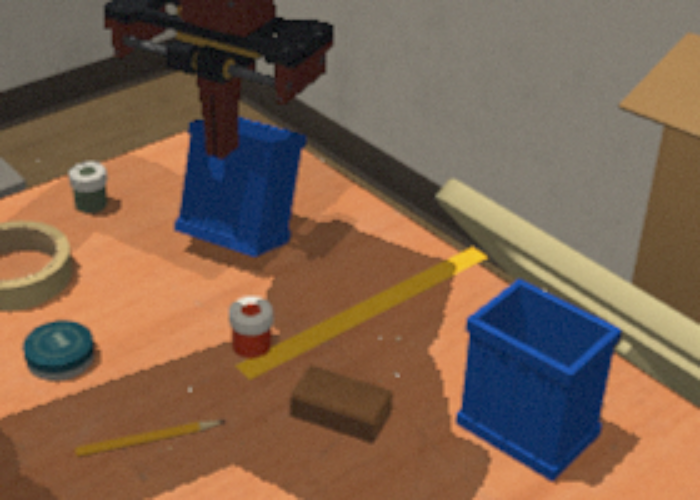

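Tipping as planned, with the foot holding. I'll continue.

Request:
step_arm --deltas '[[[-0.018, 0, -0.005], [0, 0, 0], -1], [[-0.036, 0, -0.009], [0, 0, 0], -1], [[-0.054, 0, -0.012], [0, 0, 0], -1], [[-0.072, 0, -0.015], [0, 0, 0], -1], [[-0.09, 0, -0.017], [0, 0, 0], -1], [[-0.11, 0, -0.018], [0, 0, 0], -1], [[-0.128, 0, -0.018], [0, 0, 0], -1], [[-0.146, 0, -0.018], [0, 0, 0], -1], [[-0.164, 0, -0.016], [0, 0, 0], -1], [[-0.183, 0, -0.014], [0, 0, 0], -1], [[-0.2, 0, -0.014], [0, 0, 0], -1], [[-0.2, 0, -0.014], [0, 0, 0], -1], [[-0.15, 0, -0.1], [0, 0, 0], -1], [[0.0, 0, -0.25], [0, 0, 0], -1], [[0.1, 0, -0.25], [0, 0, 0], -1], [[0.1, 0, -0.25], [0, 0, 0], -1], [[0.1, 0, -0.25], [0, 0, 0], -1]]'

```text
t: 4.72
ee_pos: [404.1, 143.2, 181.2]
orientation: [-0.579, 3.087, 0.0]
ft_force: [0.6, -1.2, 0.1]
width: 0.6
grasp_force: 0.0
```

Run:
```python
from h import *
# right crate staging: centre (484,-159) yaw .22, 72 mm before
n=np.array([np.cos(.22),np.sin(.22)]);p=np.array([484,-159])-72*n;print(p)
go((*p,180),.22)
t=get_image("top");s=get_image("scene")
for n,im in(("t",t),("s",s)):
    for m in comps(blue(im)): print(n,cv2.boundingRect(m),m.sum())
c=s["pixels"][110:310,200:480]
cv2.imwrite("pics/s4.png",np.vstack([cv2.resize(c,None,fx=2,fy=2),cv2.resize(t["pixels"][120:240,180:500],(560,190))])[:,:,::-1])
```

```text
[ 413.73538365 -174.71253286]
pos [404.1 143.2 181.2] psi 0.371 shift [ 0.354 -0.999  0.004] rz 0.101 rows 7.626564227979586 t 4.7167 F [ 0.6 -1.2  0.1]
t (388, 159, 46, 34) 1209
s (285, 154, 52, 51) 1864
s (383, 222, 65, 80) 3444
```

View pics/s4.png

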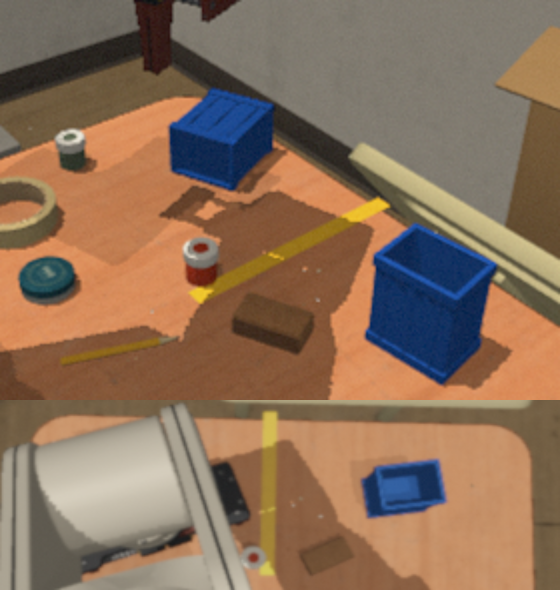

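The left crate lies flat and its robot-facing underside looks plain, so the right one is probably stamped. Next is the right crate.

Request:
step_arm --deltas '[[[0.354, -0.999, 0], [0, 0, 0.101], -1], [[0.354, -0.999, 0], [0, 0, 0.101], -1], [[0.354, -0.999, 0], [0, 0, 0.101], -1], [[0.354, -0.999, 0], [0, 0, 0.101], -1], [[0.354, -0.999, 0], [0, 0, 0.101], -1], [[0.354, -0.999, 0], [0, 0, 0.101], -1], [[0.354, -0.999, 0], [0, 0, 0.101], -1], [[0.354, -0.999, 0], [0, 0, 0.101], -1], [[0.354, -0.999, 0], [0, 0, 0.101], -1], [[0.354, -0.999, 0.3], [0, 0, 0.101], -1], [[0.354, -0.999, 0.3], [0, 0, 0.101], -1], [[0.354, -0.999, 0.3], [0, 0, 0.101], -1], [[0.354, -0.999, 0.3], [0, 0, 0.101], -1], [[0.354, -0.999, 0.3], [0, 0, 0.101], -1]]'

```text
t: 5.98
ee_pos: [416.1, -173.8, 90.5]
orientation: [0.345, -3.122, -0.001]
ft_force: [0.8, 0.1, 0.6]
width: 0.3
grasp_force: 0.0
```

Run:
```python
from h import *
n=np.array([np.cos(.22),np.sin(.22)]);p=np.array([484,-159])-72*n
go((*p,91),.22)
t=get_image("top")
def pick(im,u,v): return min(comps(blue(im)),key=lambda m:np.hypot(*(np.mean(cv2.findNonZero(m)[:,0],0)-[u,v])))
s=get_image("scene");L=pick(s,310,180);x=(522,190)
print(fit([s],[L],True,x))
```

```text
pos [ 416.1 -173.8   90.5] psi 0.22 shift [ 0.008 -0.001 -0.002] rz 0.0 rows 0.06144966659028962 t 5.9833 F [0.8 0.1 0.6]
(array([522.2, 195.7,  50.6]), np.float64(17.4))
```

Request:
step_arm --deltas '[[[-0.04, 0, 0], [0, 0, 0], -1], [[-0.067, 0, 0], [0, 0, 0], -1], [[-0.083, 0, 0], [0, 0, 0], -1], [[-0.1, 0, -0.004], [0, 0, 0], -1], [[-0.117, 0, -0.013], [0, 0, 0], -1], [[-0.13, 0, -0.022], [0, 0, 0], -1], [[-0.147, 0, -0.03], [0, 0, 0], -1], [[-0.165, 0, -0.038], [0, 0, 0], -1], [[-0.182, 0, -0.045], [0, 0, 0], -1], [[-0.2, 0, -0.051], [0, 0, 0], -1]]'

```text
t: 6.92
ee_pos: [474.6, -160.9, 106.0]
orientation: [-0.344, 3.122, -0.0]
ft_force: [-0.5, -0.5, 1.0]
width: 0.5
grasp_force: 0.1
```

Request:
step_arm --deltas '[[[-0.018, 0, -0.005], [0, 0, 0], -1], [[-0.036, 0, -0.009], [0, 0, 0], -1], [[-0.054, 0, -0.012], [0, 0, 0], -1], [[-0.072, 0, -0.015], [0, 0, 0], -1], [[-0.09, 0, -0.017], [0, 0, 0], -1], [[-0.11, 0, -0.018], [0, 0, 0], -1], [[-0.128, 0, -0.018], [0, 0, 0], -1], [[-0.146, 0, -0.018], [0, 0, 0], -1], [[-0.164, 0, -0.016], [0, 0, 0], -1], [[-0.183, 0, -0.014], [0, 0, 0], -1], [[-0.2, 0, -0.014], [0, 0, 0], -1], [[-0.2, 0, -0.014], [0, 0, 0], -1], [[-0.15, 0, -0.1], [0, 0, 0], -1], [[0.0, 0, -0.25], [0, 0, 0], -1], [[0.1, 0, -0.25], [0, 0, 0], -1], [[0.1, -0.3, -0.25], [0, 0, 0], -1], [[0.1, -0.5, -0.25], [0, 0, 0], -1], [[0.1, -0.5, -0.25], [0, 0, 0], -1], [[0.1, -0.5, -0.25], [0, 0, 0], -1], [[0.1, -0.5, -0.25], [0, 0, 0], -1]]'

```text
t: 8.58
ee_pos: [478.5, -318.7, 181.2]
orientation: [-0.339, 3.121, -0.005]
ft_force: [-0.6, -0.3, 0.3]
width: 0.3
grasp_force: 0.0
```

Run:
```python
from h import *
o=get_obs();print(o["t"],o["ee_pos"])
t=get_image("top");s=get_image("scene")
for n,im in(("t",t),("s",s)):
    for m in comps(blue(im)): print(n,cv2.boundingRect(m),m.sum())
M=max(comps(blue(s)),key=lambda m:cv2.boundingRect(m)[0])
print(fit([s],[M],True,(563,-141)))
c=s["pixels"][110:310,200:480]
cv2.imwrite("pics/s5.png",np.vstack([cv2.resize(c,None,fx=2,fy=2),cv2.resize(t["pixels"][120:240,180:500],(560,190))])[:,:,::-1])
```

```text
8.5833 [ 478.50868178 -318.68346291  181.22870196]
t (382, 121, 43, 47) 1507
t (237, 131, 48, 53) 1457
s (285, 154, 52, 51) 1869
s (403, 214, 70, 69) 2593
(array([ 563.8, -144.3,   22. ]), np.float64(20.6))
```

View pics/s5.png

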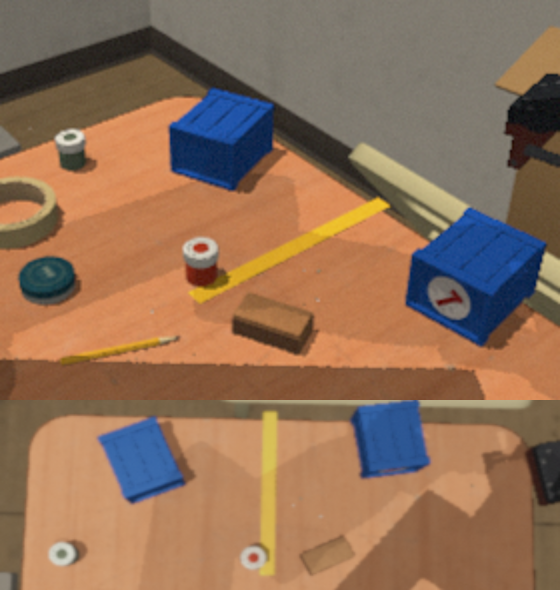

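The stamp with the red tick is plain to see on the right crate (inset (448,297)). It lies at about (564,-144) with yaw 0.2. I'll turn the tool a quarter turn, part the fingers to about 50 mm for a stable two-point push, and go to its right side.

Request:
step_arm --deltas '[[[0, 0, 0], [0, 0, 0.95], 0.15], [[0, 0, 0], [0, 0, 0.95], 0.15], [[0, 0, 0], [0, 0, 0.95], 0.15], [[0, 0, 0], [0, 0, 0.95], 0.15], [[0, 0, 0], [0, 0, 0.95], 0.15], [[0, 0, 0], [0, 0, 0.95], 0.15], [[0, 0, 0], [0, 0, 0.95], 0.15], [[0, 0, 0], [0, 0, 0.95], 0.15], [[0, 0, 0], [0, 0, 0.95], 0.15], [[0, 0, 0], [0, 0, 0.95], 0.15], [[0, 0, 0], [0, 0, 0.95], 0.15], [[0, 0, 0], [0, 0, 0.95], 0.15], [[0, 0, 0], [0, 0, 0.95], 0.15]]'

```text
t: 9.77
ee_pos: [477.0, -312.1, 180.5]
orientation: [-1.78, -2.587, -0.0]
ft_force: [-0.4, -0.6, -0.2]
width: 50.2
grasp_force: 0.0
```

Run:
```python
from h import *
go((568,-227,180),.2-np.pi/2);o=get_obs();print(o["qpos"].round(2),o["width"])
t=get_image("top");s=get_image("scene")
a=max(comps(blue(t)),key=lambda m:cv2.boundingRect(m)[0]);b=max(comps(blue(s)),key=lambda m:cv2.boundingRect(m)[0])
print(cv2.boundingRect(a),cv2.boundingRect(b),fit([t],[a],True,(563,-141)),fit([t,s],[a,b],True,(563,-141)))
h=cv2.cvtColor(t["pixels"],cv2.COLOR_RGB2HSV)[130:205,322:346];m=cv2.inRange(h,(22,120,90),(35,255,255))
q=cv2.findNonZero(m)[:,0]+[322,130];P=np.array([w(t,*p,0) for p in q.astype(float)]);print(len(P),P.mean(0),np.polyfit(P[:,0],P[:,1],1))
```

```text
pos [ 477.  -312.1  180.5] psi -1.206 shift [0.157 0.385 0.002] rz 0.11 rows 2.986956666591049 t 9.7667 F [-0.4 -0.6 -0.2]
[-0.6   0.4   1.78  0.    0.96 -0.97] 50.206581540358926
(381, 121, 44, 47) (403, 214, 70, 69) (array([ 560.9, -145.2,    7. ]), np.float64(31.0)) (array([ 563.9, -144.5,   21.7]), np.float64(53.2))
532 [ 5.15515433e+02  1.91005061e+01 -2.77806182e-15] [1.02722683e-03 1.85709548e+01]
```

Request:
step_arm --deltas '[[[0.157, 0.385, 0], [0, 0, 0.11], 0.15], [[0.157, 0.385, 0], [0, 0, 0.11], 0.15], [[0.157, 0.385, 0], [0, 0, 0.11], 0.15], [[0.157, 0.385, 0], [0, 0, 0.11], 0.15], [[0.157, 0.385, 0.53], [0, 0, 0.11], 0.15], [[0.157, 0.385, 0.53], [0, 0, 0.11], 0.15], [[0.157, 0.385, 0.53], [0, 0, 0.11], 0.15], [[0.157, 0.385, 0.53], [0, 0, 0.11], 0.15], [[0.157, 0.385, 0.53], [0, 0, 0.11], 0.15], [[0.157, 0.385, 0.53], [0, 0, 0.11], 0.15], [[0.157, 0.385, 0.53], [0, 0, 0.11], 0.15]]'

```text
t: 10.78
ee_pos: [569.4, -229.0, 23.3]
orientation: [1.986, 2.432, 0.001]
ft_force: [0.5, 0.7, 0.8]
width: 50.6
grasp_force: 0.0
```

Run:
```python
from h import *
n=np.array([-.199,.98]);go((*(np.array([568,-227])+n*195),22),.2-np.pi/2)
```

```text
pos [ 569.4 -229.    23.3] psi -1.369 shift [ 0.657 -0.003  0.004] rz 0.001 rows 4.729559339559521 t 10.7833 F [0.5 0.7 0.8]
```

Push to 150 of the 195 mm, with about 10 mm per row.

Request:
step_arm --deltas '[[[0.04, 0, 0], [0, 0, 0], 0.15], [[0.07, 0, 0], [0, 0, 0], 0.15], [[0.09, 0, 0], [0, 0, 0], 0.15], [[0.11, 0, 0], [0, 0, 0], 0.15], [[0.13, 0, 0], [0, 0, 0], 0.15], [[0.16, 0, 0], [0, 0, 0], 0.15], [[0.19, 0, 0], [0, 0, 0], 0.15], [[0.22, 0, 0], [0, 0, 0], 0.15], [[0.25, 0, 0], [0, 0, 0], 0.15], [[0.28, 0, 0], [0, 0, 0], 0.15], [[0.31, 0, 0], [0, 0, 0], 0.15], [[0.34, 0, 0], [0, 0, 0], 0.15], [[0.37, 0, 0], [0, 0, 0], 0.15], [[0.4, 0, 0], [0, 0, 0], 0.15], [[0.43, 0, 0], [0, 0, 0], 0.15], [[0.46, 0, 0], [0, 0, 0], 0.15], [[0.48, 0, 0], [0, 0, 0], 0.15], [[0.5, 0, 0], [0, 0, 0], 0.15], [[0.5, 0, 0], [0, 0, 0], 0.15]]'

```text
t: 12.37
ee_pos: [537.9, -80.4, 21.4]
orientation: [-1.986, -2.432, 0.001]
ft_force: [1.0, -0.7, -0.5]
width: 50.6
grasp_force: 0.0
```

Run:
```python
from h import *
go((530,-36,22),.2-np.pi/2)
s=get_image("scene")
for b in comps(blue(s)): print(cv2.boundingRect(b),b.sum(),fit([s],[b],True,(535,-20) if cv2.boundingRect(b)[0]>320 else (522,190)))
cv2.imwrite("pics/s6.png",cv2.resize(s["pixels"][110:310,200:480],None,fx=2,fy=2)[:,:,::-1])
```

```text
pos [537.9 -80.4  21.4] psi -1.37 shift [ 0.15   0.004 -0.002] rz 0.001 rows 1.0809102114820905 t 12.3667 F [ 1.  -0.7 -0.5]
(285, 154, 52, 51) 1866 (array([522.8, 196.1,  49.8]), np.float64(17.3))
(352, 205, 38, 49) 697 (array([523. , -17.4,  70.2]), np.float64(100.7))
```

View pics/s6.png

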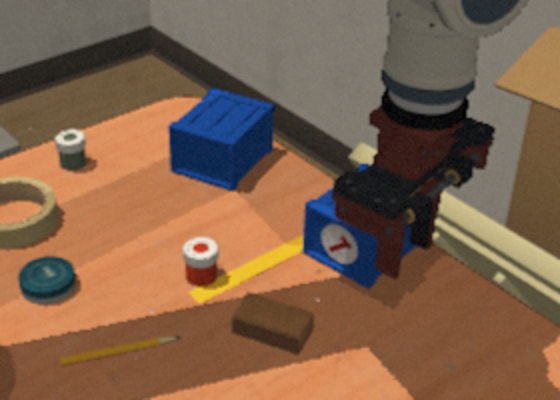

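The crate sits flush against both fingers, and the stamp faces the robot at inset (340,245). About 47 mm remain.

Request:
step_arm --deltas '[[[0.02, 0, 0], [0, 0, 0], 0.15], [[0.04, 0, 0], [0, 0, 0], 0.15], [[0.06, 0, 0], [0, 0, 0], 0.15], [[0.08, 0, 0], [0, 0, 0], 0.15], [[0.1, 0, 0], [0, 0, 0], 0.15], [[0.12, 0, 0], [0, 0, 0], 0.15], [[0.14, 0, 0], [0, 0, 0], 0.15], [[0.155, 0, 0], [0, 0, 0], 0.15], [[0.155, 0, 0], [0, 0, 0], 0.15], [[0.0, 0, 0], [0, 0, 0], 0.15], [[-0.1, 0, 0], [0, 0, 0], 0.15], [[-0.1, 0, -0.5], [0, 0, 0], 0.15], [[-0.1, 0, -0.5], [0, 0, 0], 0.15], [[-0.1, 0, -0.5], [0, 0, 0], 0.15], [[-0.6, 0, -0.5], [0, 0, 0], 0.15], [[-0.6, 0, -0.5], [0, 0, 0], 0.15], [[-0.6, 0, -0.5], [0, 0, 0], 0.15], [[-0.6, 0, -0.5], [0, 0, 0], 0.15], [[-0.6, 0, -0.5], [0, 0, 0], 0.15], [[-0.6, 0, -0.5], [0, 0, 0], 0.15]]'

```text
t: 14.08
ee_pos: [574.3, -259.3, 171.7]
orientation: [1.991, 2.43, 0.0]
ft_force: [0.1, 0.5, -0.9]
width: 50.4
grasp_force: 0.0
```

Run:
```python
from h import *
o=get_obs();print(o["t"],o["ee_pos"])
s=get_image("scene");t=get_image("top")
for n,im in (("s",s),("t",t)):
  for b in comps(blue(im)):
    L=cv2.boundingRect(b);print(n,L,b.sum(),fit([im],[b],True,(525,15) if L[0]>(320 if n=="s" else 290) else (522,190)))
cv2.imwrite("pics/s7.png",np.vstack([cv2.resize(s["pixels"][110:310,200:480],None,fx=2,fy=2),cv2.resize(t["pixels"][120:240,180:500],(560,190))])[:,:,::-1])
```

```text
14.0833 [ 574.33569601 -259.25665612  171.65188702]
s (285, 154, 52, 51) 1867 (array([522.6, 196.1,  50.4]), np.float64(15.8))
s (335, 184, 61, 60) 2132 (array([529.3,  20.8,  25.1]), np.float64(15.1))
t (238, 132, 47, 52) 1436 (array([522.1, 194.8,  53.1]), np.float64(33.3))
t (316, 133, 39, 47) 1372 (array([531.7,  18.8,   6.2]), np.float64(25.4))
```

View pics/s7.png

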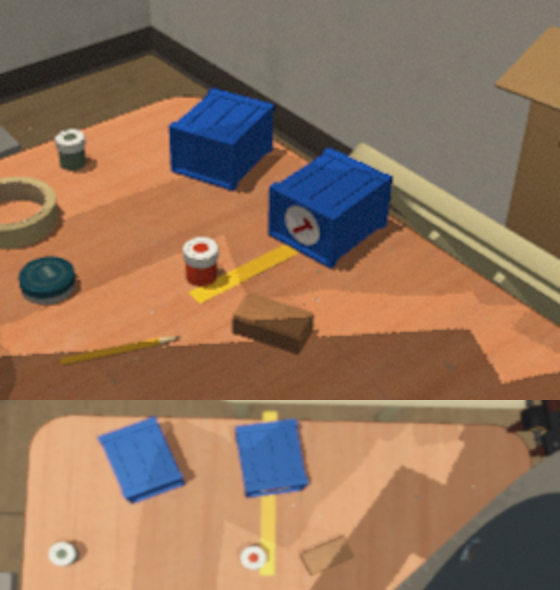

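The stamped crate lies on the line, with its middle at y of about 20 against the line's 19. The other crate is about 176 mm away, the pots and block are untouched, and the arm is clear.

```bash
python3 -c "
from workcell import *
print(close_job())"
```

```text
the job is handed in; nothing more can be done
None
```

The job is handed in, with no verdict returned: both crates are tipped onto their far sides, the stamped one (it stood on the right) lies with its middle within about 2 mm of the yellow line's centre, the other lies about 176 mm clear, and the pots and cork block look unmoved.

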